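# Change the tape dispenser over to the wide paper tape

### The job

Change the bench tape dispenser over to the wide tape: take the wide roll out of the cradle, thread it over the upturned end of the dispenser's bent arm and work it round the bend, keeping hold of it until you feel it press gently home against the flange. Then, or before, lift the tape-width guide out of its notch and drop it fully down into the next notch away from the flange. Leave the narrow roll where it is and do not push the packets and other things on the bench about; let go of everything at the end.

Things in the scene. Friction and masses are not known exactly. Their poses are not given: they have to be found in the camera images.
- dispenser: Bench tape dispenser, fixed: grey base plate 200 x 210 x 12 mm; at its -x end an upright, 123 mm high, carries the roll arm, a bare steel tube of 19 mm diameter. Origin on the table under the arm; +x runs along the arm from the upright towards its free end, +z up; the arm's centre line lies in the plane y = 0; the notched rail is on the -y side. Lengths for the other dispenser entries are given in this frame.
- disp_arm_home (a point): Point on the arm's centre line where the wide roll's middle is when the roll touches the flange: x = -67, y = 0, z = 105 mm. From the flange the centre line runs level, 105 mm above the table, to x = -10 mm. A roll let go here drops about 3 mm and hangs on the tube.
- flange: The flange: a steel disc of 48 mm diameter fixed round the arm beside the upright. Origin at the centre of the face the roll comes up against: x = -85, y = 0, z = 105 mm in the dispenser's frame. It does not give.
- disp_arm_bend (a point): Point on the arm's centre line half-way round its bend: x = 29, y = 0, z = 112 mm; the arm rises at 21 degrees here. The bend begins at x = -10 mm, turns upward through 42 degrees with a radius of 110 mm (centre at x = -10, z = 215 mm) and ends at x = 64, z = 133 mm.
- disp_arm_end (a point): Point on the arm's centre line at its upturned free end, where the rounded end cap (9.5 mm radius) begins: x = 82, y = 0, z = 150 mm. The last 25 mm of the arm before it are straight, rising at 42 degrees above level towards +x.
- disp_next_notch (a point): Mouth of the middle one of the three notches in the rail's flat top: x = -44, y = -105, z = 40 mm. The guide belongs here at the end. Notches are at x = -60, -44 and -28 mm, each 10 mm long in x, 24 mm wide in y and 16 mm deep. Beside the rail stand a fixed fence at x = -87 mm, up to z = 54 mm, and a tear bar at y = -150 mm, up to z = 45 mm.
- wide_roll: The wide roll of brown paper tape (rigid, about 40 to 85 g): 36 mm wide, 56 mm outside diameter, with a through bore of 25 mm diameter. Its origin is its centre; its own x axis is the axis of the bore. It lies on its side in the cradle, bore level, centre 37 mm above the table.
- wide_roll_mid (a point): Centre of the wide roll.
- narrow_roll_mid (a point): Centre of the narrow roll of the same tape, 20 mm wide and 56 mm diameter, which shares the cradle and stays there.
- cradle: Fixed wooden roll cradle 222 x 60 mm: two dowels along its x axis (12 mm thick, 26 mm apart) between two end blocks 26 mm high. Origin on the table under its centre. The two rolls lie across the dowels, bores along x, centres 45 mm either side of the middle; either roll may be at either end.
- guide_tab (a point): Centre of the grip tab on top of the tape-width guide, a loose aluminium slider of 60 g standing in the notch nearest the flange; axes as the dispenser's. The black tab is 12 mm thick (x), 26 mm wide (y), 26 mm high. The foot's underside is 35 mm below this point; a tongue (7 x 20 mm) reaches 14 mm deeper into the notch, with 1.5 mm play along x and 2 mm along y. Seated, this point is 75 mm above the table.
- packets_a: Stack of gold-leaf packets, eight-cornered, about 57 mm across, 36 mm high. Origin under its centre.
- packets_b: Another such stack, 46 mm high. Origin under its centre.
- packets_c: Another such stack, 26 mm high. Origin under its centre.
- pads: Pile of brown leather pads, 125 x 118 mm, 18 mm high. Origin under its centre.
- stamp: Wooden hand stamp, block 50 x 30 mm, 78 mm high. Origin under its centre.
- dish: White bowl, 90 mm across, 32 mm high. Origin under its centre.
Mind the look-alikes: they are no part of the job. What is meant by the part that bears guide_tab is not blue or pink, and is the smaller of those in its own colour.

How it is judged:
By the outcome, as a careful person would: the job done as asked, in the order asked, and still so for the second after the job is handed in, with the robot touching nothing.
It also fails if it takes over 61 s, if anything falls off the work surface, if the arm or the gripper's body presses on something with over 40 N, if the wrist force passes 120 N, or if a joint passes its speed limit or range.

### The arm

A 7-joint arm with a two-finger parallel gripper is mounted at the origin on the work surface. World frame = base frame: x ahead of the robot, y to its left, z up, the work surface at z = 0. Lengths are in mm, angles in rad, forces in N, time in s.
With the tool pointing down it reaches from about 400 to 850 mm from the base axis. Payload 10.4 kg.
Tool frame: the origin (TCP) lies at the very end of the fingers, on their centre line; the grasp point (between the pads) lies 19 mm behind it; z points along the fingers, y is the line along which they close (so a half turn about z gives the same grasp; the last joint's range is limited). The gripper opens to 85 mm and grips with 20 to 120 N. Pads are 22 mm wide; open, the fingers measure 114 mm over their backs; the gripper's body (76 mm by 85 mm) begins 54 mm behind the grasp point. The pads swing forward as they close: fully open they stand 13 mm farther back than shut.
Start: joints at [-1.305, 0.332, -0.065, 1.46, 0.022, 1.35, -0.088], TCP at [177.988, 599.142, 231.338] pointing down, gripper open.
Joint ranges: [-2.6, 2.6], [-0.5, 2.12], [-1.47, 1.34], [0.16, 2.42], [-1.27, 4.41], [0.06, 2.06], [-2.6, 2.6]. Speed limits (rad/s): [2.22, 2.22, 2.79, 2.79, 3.14, 3.14, 3.14].

### API

Orientations are given as [roll, pitch, yaw] about the fixed x, y, z axes, in that order (R = Rz(yaw) Ry(pitch) Rx(roll)).
In Python, from plant import * gives the robot as it stands.
- The arm moves only by the tool jog_arm, never from a script. Its argument "commands" is one flat list of numbers, 4 for each row, row after row: the shift along the tool's x, y, z in mm, then the turn about the tool's z in rad. A call has 1 to 20 rows; each row is the pose to reach, as a shift and turn from the pose commanded when the call began, along the tool's axes at that moment; what a row does not reach only later rows make up. A row lasts 1/8 s, in which the tool goes at most 62.5 mm and 10.7 degrees, less where a joint would pass 70% of its speed; a pose out of reach is approached as far as the arm can. A call with a gripper value outside its range is refused whole. "fingers" is the finger opening in mm, from 0 to 85.4, set as the call begins (left out, the last holds). The fingers move at their own pace and stop on an object; "force" is the grip in N (left out, the last holds). Time passes only in rows, so rows that repeat a pose let the fingers close. It gives the time, the measured TCP pose, the force, the opening and the grip force at its end, in the units of the state.
- observe(): the state, without advancing time (a new reading comes with each control period).
- read_camera(name): name is "scene" or "top" or "wrist"; returns (picture, depth): 384x512x3 uint8, blue, green, red; 384x512 float32, mm along the optical axis (not along the pixel's ray), 0 where there is no reading.
- camera_params(name): a dict with "fov_y" (degrees; the focal length in pixels is half the picture's height over the tangent of half this angle, whatever the lens; pixels are square), "cx", "cy" (the principal point, pixels), "view" (4x4, takes a point from world to camera coordinates). Camera axes: x right, y down, z forward; pixel columns grow to the right and rows downward; lengths in mm; the calibration is good to about 2 mm. A picture is of the moment at which its call begins: read the wrist's pose just before it. camera_params takes no time and is no camera call; for the wrist camera it gives the pose at the moment of the call.
- close_job(): hands the job in; it is judged then, once.
The state is a dict: "clock": time; "joint_pos": joint angles; "qd": joint speeds; "effort": joint torques, N m; "tcp_pos": TCP position; "tool_rot": TCP orientation; "ft_force": force on the tool from outside, world axes, zero at the start; "torque": the same for the moment, N m; "opening": opening from 0.0 (shut) to 1.0 (fully open); "finger_force": force on a finger pad.
Only numpy, scipy, OpenCV 4.12 (cv2) and the standard library are available. Lean on these libraries where they do the work, as an engineer would, in place of code of your own. Each camera call takes 0.05 s, during which the arm holds its last target. There are 200 camera calls.

## Working session

There is one attempt and no reset: what is moved stays moved. The work goes in short steps, Python scripts to look and compute and a tool call to move; the robot and the scene stay as the last step left them, time stands still between calls to the robot, and variables do not carry over. Pictures are saved under pics/ and viewed, at most 13 in all, crops included, and the job is handed in when it is done.

Besides the shell and the picture viewer there is one more tool, called after "Call:" by a JSON object that holds its "method" and its "body". jog_arm: Moves the arm, as the interface text tells. Its arguments: {"type":"object","properties":{"commands":{"type":"array"},"fingers":{"type":"number"},"force":{"type":"number"}},"required":["commands"]}

```bash
mkdir -p pics; ls; python3 - <<'E'
from plant import *
import cv2,numpy as np
np.set_printoptions(precision=4,suppress=True)
s=observe();print(s)
for n in ["scene","top"]:
    c=camera_params(n);print(n,c)
    p,d=read_camera(n);cv2.imwrite(f"pics/{n}0.png",p);np.savez(f"pics/{n}0.npz",p=p,d=d);print((d>0).mean())
E
```

```text
pics
{'clock': 0.0, 'joint_pos': array([-1.3046,  0.3329, -0.0647,  1.4609,  0.0216,  1.3499, -0.0885]), 'qd': array([ 0.0005, -0.0006, -0.0006, -0.0009, -0.0004, -0.0012, -0.0007]), 'effort': array([ -0.0002, -62.5454,   0.049 , -39.1594,   0.0161,   0.0101,
        -0.    ]), 'tcp_pos': array([177.8822, 598.7689, 230.5132]), 'tool_rot': array([-3.1402,  0.0001,  2.8529]), 'ft_force': array([-0.7094,  0.0756, -0.1867]), 'torque': array([ 0.0136, -0.0135, -0.0048]), 'finger_force': 0.0, 'opening': 1.0011058545427356}
scene {'fov_y': 52.87993846716057, 'cx': 252.56860360686898, 'cy': 189.01684083994832, 'view': array([[   0.1512,    0.9883,   -0.0208,  -90.1013],
       [   0.6708,   -0.118 ,   -0.7322, -273.1161],
       [  -0.7261,    0.0967,   -0.6808, 1606.0439],
       [   0.    ,    0.    ,    0.    ,    1.    ]])}
0.9959004720052084
top {'fov_y': 48.7701323102199, 'cx': 252.08695139661293, 'cy': 194.18547071057313, 'view': array([[   0.0298,   -0.9994,    0.0167,  -36.7217],
       [  -0.9887,   -0.0319,   -0.1468,  556.8029],
       [   0.1472,   -0.0121,   -0.989 , 1599.4651],
       [   0.    ,    0.    ,    0.    ,    1.    ]])}
0.9957987467447916
```

View pics/scene0.png

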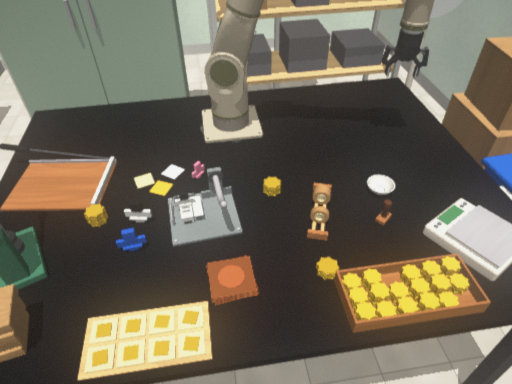

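View pics/top0.png

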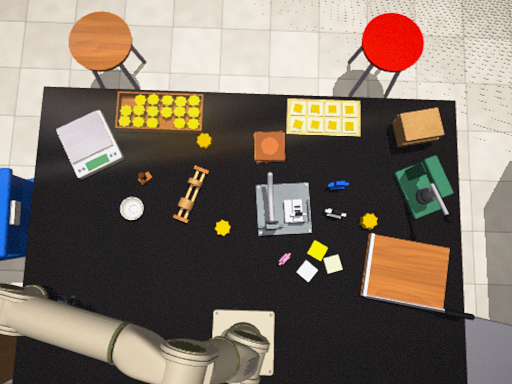

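The scene view shows the dispenser at about (204,210), the cradle at (320,210) and the gripper at top right. The top view shows the dispenser at (284,208) and the cradle at (191,195). I'll zoom in on both.

```bash
cat > h.py <<'E'
import numpy as np,cv2
from plant import *
np.set_printoptions(precision=3,suppress=True)
def cam(n):
    c=camera_params(n);return c,192/np.tan(np.radians(c['fov_y']/2))
def cloud(c,f,d):
    v,u=np.mgrid[:d.shape[0],:d.shape[1]]
    P=np.stack([(u-c['cx'])*d/f,(v-c['cy'])*d/f,d],-1)
    V=c['view'];return (P-V[:3,3])@V[:3,:3]
def proj(c,f,X):
    q=np.asarray(X)@c['view'][:3,:3].T+c['view'][:3,3]
    return np.stack([q[...,0]/q[...,2]*f+c['cx'],q[...,1]/q[...,2]*f+c['cy']],-1)
E
python3 - <<'E'
from h import *
a=np.load('pics/scene0.npz')['p'][150:260,90:345];b=np.load('pics/top0.npz')['p'][150:280,165:355]
a=cv2.resize(a,None,fx=3,fy=3,interpolation=2);b=cv2.resize(b,None,fx=4,fy=4,interpolation=2)
cv2.imwrite('pics/a.png',a);cv2.imwrite('pics/b.png',b)
for n in ["scene","top"]:
    z=np.load(f'pics/{n}0.npz');c,f=cam(n);P=cloud(c,f,z['d'])
    t=z['d']
    for uv in ([(204,210),(140,215),(320,190),(320,213),(272,186),(205,237)] if n=="scene" else [(284,230),(336,213),(198,178),(187,202),(222,228),(300,185)]):
        print(n,uv,P[uv[1],uv[0]])
E
```

```text
scene (204, 210) [ 490.209 -140.411    7.325]
scene (140, 215) [ 502.223 -335.195   32.026]
scene (320, 190) [519.264 226.654  61.988]
scene (320, 213) [611.056 200.84   57.512]
scene (272, 186) [445.594  88.288  34.525]
scene (205, 237) [ 607.28  -143.891   12.617]
top (284, 230) [ 425.105 -148.661    9.165]
top (336, 213) [ 490.555 -337.43    79.285]
top (198, 178) [623.947 198.782 -10.176]
top (187, 202) [516.87  227.814  59.581]
top (222, 228) [423.477  91.858  38.558]
top (300, 185) [ 604.026 -207.865   17.46 ]
```

View pics/a.png

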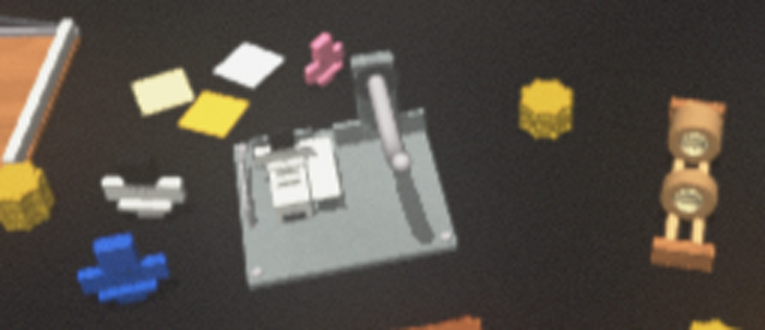

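View pics/b.png

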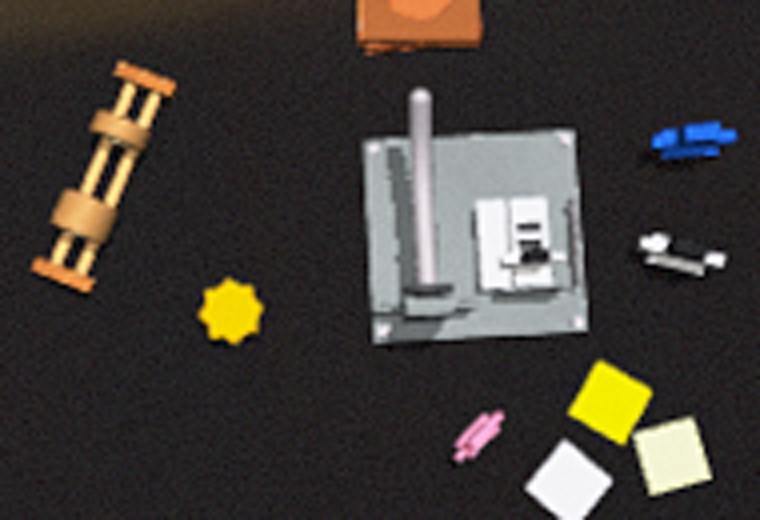

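The roll nearer the robot, at crop pixel (85,213), is the wide one. The narrow one is at (120,130). The dispenser arm's upright is nearest the robot, at crop (430,300), and the free end points away at (420,95). The guide with the black tab is at (533,253) in the rail, and a look-alike stands off the plate at (683,255). Next I'll get coarse poses.

```bash
python3 - <<'E'
from h import *
for n in ["scene","top"]:
    z=np.load(f'pics/{n}0.npz');c,f=cam(n);P=cloud(c,f,z['d']);p=z['p'].astype(int)
    X=P.reshape(-1,3);hsv=cv2.cvtColor(z['p'],cv2.COLOR_BGR2HSV).reshape(-1,3)
    box=lambda x0,x1,y0,y1,z0,z1:(X[:,0]>x0)&(X[:,0]<x1)&(X[:,1]>y0)&(X[:,1]<y1)&(X[:,2]>z0)&(X[:,2]<z1)
    m=box(380,650,-160,-40,100,180);A=X[m];A=A[np.argsort(A[:,0])];print(n,'arm',len(A))
    for i in range(0,len(A)-10,max(1,len(A)//16)): print(A[i:i+max(1,len(A)//16)].mean(0))
    m=box(400,700,120,300,40,75);A=X[m];print('rolls',len(A))
    if len(A):
        l,ce=cv2.kmeans(A.astype(np.float32),2,None,(3,30,.1),5,0)[1:]
        print(ce,np.bincount(l.ravel()),A.min(0),A.max(0))
    m=box(400,620,-270,-170,55,110);A=X[m];print('tab',len(A),A.mean(0),A.min(0),A.max(0))
    # plate corners
    g=box(380,650,-280,-40,3,25)&(hsv[:,1]<60)&(hsv[:,2]>70)
    r=cv2.minAreaRect(X[g][:,:2].astype(np.float32));print('plate',r)
    o=box(380,700,100,330,14,40)&(hsv[:,1]>110);r=cv2.minAreaRect(X[o][:,:2].astype(np.float32));print('cradle',r,o.sum())
E
```

```text
scene arm 348
[427.446 -96.108 120.393]
[434.839 -93.706 118.986]
[442.16  -98.322 118.239]
[448.222 -90.622 113.846]
[449.877 -95.303 114.217]
[451.275 -94.194 114.642]
[454.484 -99.714 113.563]
[467.122 -94.541 110.314]
[481.455 -91.933 110.238]
[496.862 -90.633 110.19 ]
[512.381 -91.047 110.783]
[526.238 -89.158 110.308]
[542.95  -87.373 112.394]
[560.894 -86.231 117.63 ]
[595.361 -86.239 137.693]
[619.913 -80.868 152.07 ]
[624.765 -81.272 150.806]
rolls 336
[[518.864 232.862  55.339]
 [602.181 202.805  54.217]] [189 147] [490.378 175.89   40.098] [616.371 265.308  65.762]
tab 111 [ 487.044 -197.466   70.404] [ 462.26  -224.593   55.167] [ 493.174 -171.261   89.766]
plate ((506.7163391113281, -145.1234130859375), (214.95379638671875, 209.89169311523438), 4.134303092956543)
cradle ((537.5631713867188, 158.77865600585938), (190.8100128173828, 225.5862579345703), 71.30155181884766) 329
top arm 341
[422.881 -92.405 118.577]
[429.099 -96.481 123.445]
[435.923 -97.369 120.803]
[443.739 -89.741 120.052]
[451.418 -98.347 119.237]
[465.908 -94.492 114.314]
[480.587 -91.624 112.631]
[495.609 -89.563 111.857]
[511.314 -89.527 112.29 ]
[526.786 -88.583 113.233]
[541.819 -87.85  113.745]
[555.804 -84.767 118.433]
[570.549 -83.395 123.96 ]
[584.491 -83.354 133.983]
[598.052 -81.518 144.918]
[611.786 -80.94  155.202]
rolls 217
[[594.426 201.17   59.108]
 [509.857 231.371  59.007]] [ 82 135] [487.211 175.559  41.154] [610.666 263.041  71.017]
tab 48 [ 479.392 -201.874   74.463] [ 453.832 -231.608   55.587] [ 488.927 -173.021   94.549]
plate ((521.4605712890625, -143.2310791015625), (224.77308654785156, 212.00099182128906), 4.1068196296691895)
cradle ((535.4646606445312, 159.9807586669922), (188.36253356933594, 221.96095275878906), 72.5099105834961) 192
```

Call:
{"method": "jog_arm", "body": {"commands": [-427,-257,0,0.05,-427,-257,0,0.05,-427,-257,0,0.05,-427,-257,0,0.05,-427,-257,0,0.05,-427,-257,0,0.05,-427,-257,0,0.05,-427,-257,0,0.05,-427,-257,0,0.05,-427,-257,0,0.05,-427,-257,0,0.05], "fingers": 80}}

```text
clock: 1.48
tcp_pos: [513.2, 232.5, 231.1]
tool_rot: [3.141, -0.001, 2.805]
ft_force: [0.5, 0.7, 0.5]
opening: 0.938
finger_force: 0.0
```

```bash
python3 - <<'E'
from h import *
s=observe();print(s['clock'],s['tcp_pos'],s['tool_rot'],s['joint_pos'],s['qd'])
c,f=cam('wrist');p,d=read_camera('wrist');print(c,f)
cv2.imwrite('pics/w1.png',p);np.savez('pics/w1.npz',p=p,d=d,**c)
E
```

```text
1.475 [513.22  232.52  231.116] [ 3.141 -0.001  2.805] [-0.74   0.194  0.268  1.643 -0.053  1.312  0.772] [-0.005 -0.003  0.003 -0.001  0.001 -0.     0.003]
{'fov_y': 59.10589171392749, 'cx': 255.19081277732934, 'cy': 188.32249450368423, 'view': array([[   0.33 ,    0.944,   -0.   , -389.659],
       [   0.896,   -0.313,    0.316, -428.542],
       [   0.298,   -0.104,   -0.949,  251.14 ],
       [   0.   ,    0.   ,    0.   ,    1.   ]])} 338.62834426018856
```

View pics/w1.png

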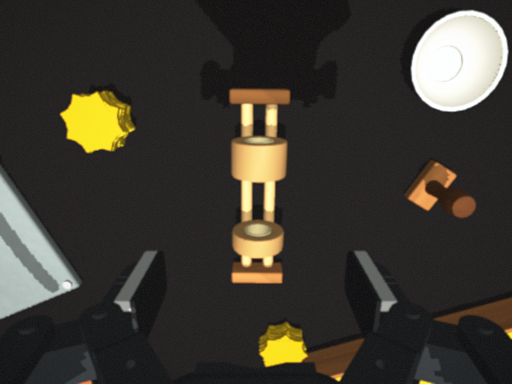

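The wrist view shows the wide roll at (259,158), the narrow roll at (257,238) and the end blocks at (260,97) and (257,272). The tool is nearly in line with the cradle.

```bash
python3 - <<'E'
from h import *
z=np.load('pics/w1.npz');c={k:z[k] for k in('cx','cy','view')};f=338.628;P=cloud(c,f,z['d'])
hsv=cv2.cvtColor(z['p'],cv2.COLOR_BGR2HSV)
X=P.reshape(-1,3);H=hsv.reshape(-1,3)
uv=np.mgrid[:384,:512].reshape(2,-1)[::-1].T
inb=(uv[:,0]>210)&(uv[:,0]<300)&(uv[:,1]>80)&(uv[:,1]<290)&(H[:,1]>60)&(H[:,2]>60)
for nm,z0,z1 in(('block',19,32),('roll',45,80)):
    m=inb&(X[:,2]>z0)&(X[:,2]<z1)
    if nm=='block': m&=((uv[:,1]<108)|(uv[:,1]>258))
    A=X[m].astype(np.float32);l,ce=cv2.kmeans(A,2,None,(3,30,.1),5,0)[1:]
    l=l.ravel();print(nm,ce,np.bincount(l))
    for k in(0,1): 
        r=cv2.minAreaRect(A[l==k][:,:2]);print(r,A[l==k][:,2].max(),np.percentile(A[l==k][:,2],[5,50,95]))
    d=ce[1]-ce[0];print('ang',np.arctan(d[1]/d[0]), 'mid',ce.mean(0), 'len',np.hypot(d[0],d[1]))
E
```

```text
block [[457.464 257.612  25.763]
 [651.298 187.17   25.04 ]] [861 639]Traceback (most recent call last):
  File "<stdin>", line 13, in <module>
cv2.error: OpenCV(4.12.0) /io/opencv/modules/imgproc/src/convhull.cpp:143: error: (-215:Assertion failed) total >= 0 && (depth == CV_32F || depth == CV_32S) in function 'convexHull'
```

```bash
python3 - <<'E'
from h import *
z=np.load('pics/w1.npz');c={k:z[k] for k in('cx','cy','view')};f=338.628;P=cloud(c,f,z['d'])
hsv=cv2.cvtColor(z['p'],cv2.COLOR_BGR2HSV)
X=P.reshape(-1,3);H=hsv.reshape(-1,3)
uv=np.mgrid[:384,:512].reshape(2,-1)[::-1].T
inb=(uv[:,0]>210)&(uv[:,0]<300)&(uv[:,1]>80)&(uv[:,1]<290)&(H[:,1]>60)&(H[:,2]>60)
a=-0.3487;ex=np.array([np.cos(a),np.sin(a)]);ey=np.array([-ex[1],ex[0]])
for nm,m in(('b',(X[:,2]>19)&(X[:,2]<32)&((uv[:,1]<108)|(uv[:,1]>258))),('r',(X[:,2]>42)&(X[:,2]<80))):
  for side in(0,1):
    k=inb&m&((uv[:,1]>205)==bool(side));A=X[k];s=A[:,:2]@ex;t=A[:,:2]@ey
    lo,hi=np.percentile(s,[2,98]),np.percentile(t,[2,98])
    print(nm,side,'along',lo,'across',hi,'z',np.percentile(A[:,2],[5,50,98]),'ctr',ex*lo.mean()+ey*hi.mean())
E
```

```text
b 0 along [335.422 348.704] across [370.072 426.736] z [24.275 25.825 27.414] ctr [457.602 257.552]
b 1 along [542.697 556.234] across [370.383 427.43 ] z [20.418 25.588 27.425] ctr [652.694 187.16 ]
r 0 along [382.987 417.569] across [372.987 423.952] z [47.684 61.461 65.882] ctr [512.336 237.723]
r 1 along [480.599 499.815] across [373.408 423.717] z [45.184 59.469 65.734] ctr [596.885 207.084]
```

Call:
{"method": "jog_arm", "body": {"commands": [2.5,4.6,100,0.012,2.5,4.6,100,0.012,2.5,4.6,160,0.012,2.5,4.6,195,0.012,2.5,4.6,216,0.012,2.5,4.6,216,0.012,2.5,4.6,216,0.012]}}

```text
clock: 2.4
tcp_pos: [513.6, 237.2, 16.4]
tool_rot: [3.14, 0.001, 2.792]
ft_force: [-0.1, -0.1, -0.0]
opening: 0.939
finger_force: 0.0
```

Call:
{"method": "jog_arm", "body": {"commands": [0,0,0,0,0,0,0,0,0,0,0,0,0,0,0,0,0,0,0,0,0,0,0,0], "fingers": 45, "force": 25}}

```text
clock: 3.15
tcp_pos: [513.9, 236.3, 16.5]
tool_rot: [3.141, 0.001, 2.79]
ft_force: [-2.1, -2.5, 4.6]
opening: 0.651
finger_force: 25.8
```

Call:
{"method": "jog_arm", "body": {"commands": [0,0,-30,0,0,0,-80,0,0,0,-140,0,0,0,-200,0,-30,-60,-244,-0.1,-60,-110,-244,-0.2,-90,-165,-244,-0.3,-115,-220,-244,-0.4,-145,-275,-244,-0.43,-172,-337,-244,-0.43,-172,-337,-244,-0.43,-172,-337,-244,-0.43,-172,-337,-244,-0.43]}}

```text
clock: 4.78
tcp_pos: [559.3, -137.1, 259.3]
tool_rot: [3.141, 0.0, -3.06]
ft_force: [0.4, 0.1, -0.7]
opening: 0.657
finger_force: 27.7
```

```bash
python3 - <<'E'
from h import *
s=observe();print(s['clock'],s['tcp_pos'],s['tool_rot'],s['joint_pos'],s['ft_force'],s['opening'])
c,f=cam('wrist');p,d=read_camera('wrist');print(f)
cv2.imwrite('pics/w2.png',p);np.savez('pics/w2.npz',p=p,d=d,**c)
E
```

```text
4.775 [ 559.283 -137.059  259.281] [ 3.141  0.    -3.06 ] [-0.278  0.218  0.52   1.579 -0.111  1.373  1.905] [ 0.403  0.082 -0.733] 0.6565873612820408
338.62834426018856
```

View pics/w2.png

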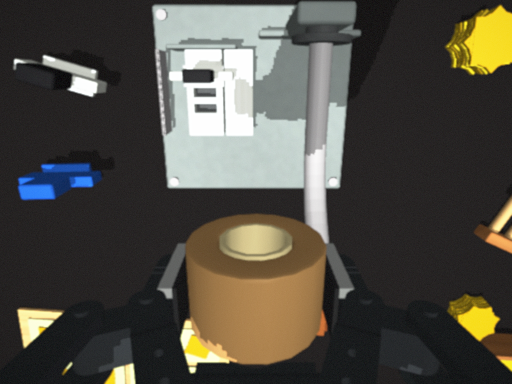

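The roll is held level. The arm runs from the flange (315,35) to (316,240), the guide's black tab is at (199,76), and the empty notches are at (205,92) and (205,107).

```bash
python3 - <<'E'
from h import *
z=np.load('pics/w2.npz');c={k:z[k] for k in('cx','cy','view')};f=338.628;P=cloud(c,f,z['d'])
g=cv2.cvtColor(z['p'],cv2.COLOR_BGR2HSV)
# arm: per row edges at z>95
L=[]
for v in range(48,236,6):
    m=(P[v,:,2]>95)&(P[v,:,2]<170);u=np.where(m[290:350])[0]+290
    if len(u)<8: continue
    q=P[v,u];L.append([v,u[0],u[-1],*q[len(q)//2-1:len(q)//2+2].mean(0),q[:,2].max(), (q[0,1]+q[-1,1])/2]);
L=np.array(L);print(L)
lev=(L[:,3]>455)&(L[:,3]<515)
print('line',np.polyfit(L[:,3],L[:,4],1),np.polyfit(L[:,3],L[:,7],1))
# plate corners by z=12 mask
m=((P[...,2]>7)&(P[...,2]<17)&(g[...,1]<70)&(g[...,2]>60)).astype(np.uint8)
m[:, :140]=0;m[:,370:]=0;m[195:]=0
A=P[m>0][:,:2].astype(np.float32);print('plate',cv2.minAreaRect(A),cv2.boxPoints(cv2.minAreaRect(A)))
# tab: dark high
for nm,k in(('tab',(P[...,2]>80)&(P[...,2]<96)),('guidewhite',(P[...,2]>44)&(P[...,2]<64)),('rail',(P[...,2]>36)&(P[...,2]<43))):
    k=k.copy();k[:,:165]=0;k[:,260:]=0;k[:50]=0;k[145:]=0
    A=P[k];print(nm,k.sum(),np.percentile(A,[1,50,99],axis=0), cv2.minAreaRect(A[:,:2].astype(np.float32)))
# upright top
k=(P[...,2]>117)&(P[...,2]<130);k[60:]=0;k[:,:280]=0;k[:,370:]=0;A=P[k];print('upr',A.mean(0),cv2.minAreaRect(A[:,:2].astype(np.float32)))
k=(P[...,2]>85)&(P[...,2]<131);k[60:]=0;k[:,:250]=0;k[:,370:]=0
for v in range(0,60,4): 
    u=np.where(k[v])[0]
    if len(u): print(v,u[0],u[-1],P[v,u].mean(0),P[v,u,2].max())
E
```

```text
[[ 48.    309.    332.    454.38  -92.759 113.22  114.808 -92.251]
 [ 54.    309.    332.    458.861 -92.4   114.776 115.698 -91.729]
 [ 60.    309.    331.    463.254 -92.336 113.55  114.617 -91.629]
 [ 66.    308.    331.    467.75  -91.861 114.485 115.746 -90.77 ]
 [ 72.    308.    330.    472.299 -91.938 114.061 114.97  -90.883]
 [ 78.    308.    330.    476.85  -91.35  114.408 115.034 -90.086]
 [ 84.    308.    330.    481.437 -90.761 114.774 115.458 -89.523]
 [ 90.    307.    329.    486.142 -90.887 114.652 115.721 -89.799]
 [ 96.    307.    329.    490.849 -90.135 114.184 114.751 -88.885]
 [102.    307.    328.    495.608 -89.419 113.957 115.267 -88.712]
 [108.    307.    327.    500.502 -89.504 113.637 115.137 -88.765]
 [114.    306.    328.    505.33  -88.883 113.987 115.686 -87.591]
 [120.    306.    327.    510.21  -88.24  114.249 114.757 -87.48 ]
 [126.    306.    327.    515.139 -87.586 114.486 115.18  -86.839]
 [132.    305.    326.    520.249 -87.684 114.28  115.144 -86.955]
 [138.    305.    326.    525.42  -87.787 114.094 114.808 -86.291]
 [144.    305.    326.    53
[... 2107 characters left out ...]
874 122.103] 124.22364781461482
12 293 355 [430.311 -95.631 121.389] 124.10601600262699
16 293 355 [433.032 -95.299 121.775] 124.26304213807921
20 293 355 [435.677 -94.863 121.603] 124.44341944743232
24 292 352 [438.083 -95.536 118.736] 123.88466816126119
28 293 344 [439.785 -96.289 109.365] 118.88009047723993
32 306 338 [443.129 -94.009 115.228] 120.32403111436801
36 292 352 [446.913 -95.121 123.607] 129.84612432891944
40 292 351 [449.725 -95.155 123.924] 129.9727613431892
44 293 347 [450.854 -92.726 105.821] 114.9342635105251
48 309 332 [454.309 -92.716 112.262] 114.80799732140531
52 309 332 [457.239 -92.553 112.085] 114.9368923675938
56 309 332 [460.196 -92.165 112.337] 115.10241291128577
```

Call:
{"method": "jog_arm", "body": {"commands": [-50,25,0,0,-100,48,0,0,-106.6,53.3,30,0,-106.6,53.3,70,0,-106.6,53.3,105,0,-106.6,53.3,130.8,0,-106.6,53.3,130.8,0,-106.6,53.3,130.8,0]}}

```text
clock: 5.82
tcp_pos: [661.7, -76.8, 129.9]
tool_rot: [3.141, 0.002, -3.061]
ft_force: [0.3, -0.1, -1.3]
opening: 0.652
finger_force: 27.7
```

```bash
cat >> h.py <<'E'
O=np.array([535.2,-85.6]);A=0.081
def disp(p):
    d=np.asarray(p)[:2]-O;return np.array([d[0]*np.cos(A)+d[1]*np.sin(A),-d[0]*np.sin(A)+d[1]*np.cos(A),p[2]])
def world(q): return np.array([O[0]+q[0]*np.cos(A)-q[1]*np.sin(A),O[1]+q[0]*np.sin(A)+q[1]*np.cos(A),q[2]])
def st():
    s=observe();print(round(s['clock'],2),'tcp disp',disp(s['tcp_pos']),s['tool_rot'],'F',s['ft_force'],s['opening']*85.4)
E
python3 - <<'E'
from h import *
st()
I=[]
for n in('scene','top'):
    p,d=read_camera(n);np.savez(f'pics/{n}1.npz',p=p,d=d);c,f=cam(n);P=cloud(c,f,d);hs=cv2.cvtColor(p,cv2.COLOR_BGR2HSV)
    u,v=proj(c,f,world([110,0,150])).astype(int)
    I.append(cv2.resize(p[v-40:v+40,u-50:u+50],None,fx=4,fy=4,interpolation=2))
    m=(P[...,2]>115)&(P[...,2]<185)&(hs[...,0]>8)&(hs[...,0]<25)&(hs[...,1]>70)
    m&=np.abs(P[...,0]-world([122,0,0])[0])<60
    m&=np.abs(P[...,1]+78)<60
    B=np.array([disp(x) for x in P[m]]);print(n,len(B),np.percentile(B,[2,50,98],axis=0))
cv2.imwrite('pics/s1.png',np.hstack(I))
E
```

```text
5.83 tcp disp [126.823  -1.467 129.855] [ 3.141  0.002 -3.061] F [ 0.265 -0.059 -1.255] 55.692038810394294
scene 389 [[113.731 -28.2   129.393]
 [140.402  -2.233 164.319]
 [146.015  23.209 177.639]]Traceback (most recent call last):
  File "<stdin>", line 11, in <module>
    return _quantile_unchecked(
        a, q, axis, out, overwrite_input, method, keepdims, weights)
    return _ureduce(a,
                    func=_quantile_ureduce_func,
    ...<5 lines>...
                    overwrite_input=overwrite_input,
                    method=method)
    r = func(a, **kwargs)
    result = _quantile(arr,
                       quantiles=q,
    ...<2 lines>...
                       out=out,
                       weights=wgt)
    slices_having_nans = np.isnan(arr[-1, ...])
                                  ~~~^^^^^^^^^
IndexError: index -1 is out of bounds for axis 0 with size 0
```

Call:
{"method": "jog_arm", "body": {"commands": [6,1,0,0,12,1,0,0,18,1,-0.5,0,23,1,-0.5,0,23,1,-0.5,0]}}

```text
clock: 6.55
tcp_pos: [637.7, -78.6, 129.1]
tool_rot: [3.141, 0.0, -3.063]
ft_force: [-0.2, 0.4, 0.0]
opening: 0.649
finger_force: 27.7
```

```bash
python3 - <<'E'
from h import *
st()
I=[]
for n in('scene','top'):
    p,d=read_camera(n);c,f=cam(n)
    u,v=proj(c,f,world([100,0,150])).astype(int)
    I.append(cv2.resize(p[v-40:v+40,u-48:u+48],None,fx=4,fy=4,interpolation=2))
cv2.imwrite('pics/s1.png',np.hstack(I))
E
```

```text
6.55 tcp disp [102.756  -1.276 129.118] [ 3.141  0.    -3.063] F [-0.158  0.443  0.047] 55.3884818303376
```

View pics/s1.png

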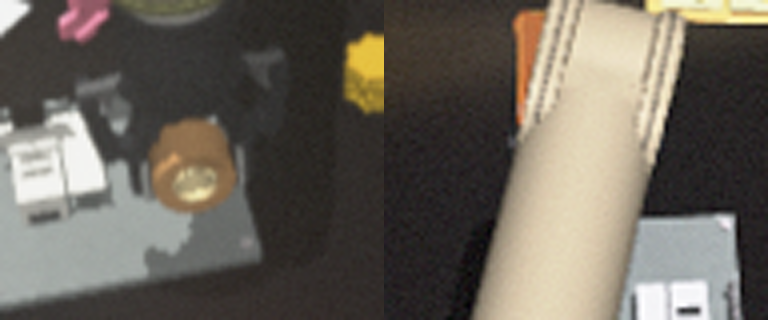

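Call:
{"method": "jog_arm", "body": {"commands": [1.2,0.8,-2.2,0,2.4,0.8,-4.4,0,4.2,0.8,-5.6,0,6,0.8,-6.3,0,6,0.8,-6.3,0,6,0.8,-6.3,0]}}

```text
clock: 7.4
tcp_pos: [632.7, -78.0, 135.2]
tool_rot: [-3.141, 0.002, -3.062]
ft_force: [6.1, -0.9, -8.2]
opening: 0.645
finger_force: 29.0
```

```bash
python3 - <<'E'
from h import *
for i in range(2): st()
E
```

```text
7.4 tcp disp [ 97.813  -0.271 135.214] [-3.141  0.002 -3.062] F [ 6.102 -0.937 -8.24 ] 55.104115922716225
7.4 tcp disp [ 97.813  -0.271 135.214] [-3.141  0.002 -3.062] F [ 6.102 -0.937 -8.24 ] 55.104115922716225
```

Call:
{"method": "jog_arm", "body": {"commands": [1.5,0,0,0,3,0,0,0,5,0,0.5,0,7.5,0,1.2,0,7.5,0,1.2,0]}}

```text
clock: 8.02
tcp_pos: [626.5, -78.2, 135.0]
tool_rot: [-3.141, 0.005, -3.062]
ft_force: [9.4, -0.7, -6.1]
opening: 0.649
finger_force: 28.8
```

```bash
python3 - <<'E'
from h import *
st()
p,d=read_camera('wrist');q,_=read_camera('scene');c,f=cam('scene')
u,v=proj(c,f,world([100,0,150])).astype(int)
a=cv2.resize(q[v-40:v+40,u-48:u+48],None,fx=3.2,fy=3.2,interpolation=2)
b=p[128:384,100:412];cv2.imwrite('pics/s2.png',np.hstack([a,b]))
E
```

```text
8.03 tcp disp [ 91.601  -0.059 134.951] [-3.141  0.005 -3.062] F [ 9.381 -0.652 -6.087] 55.40725446651583
```

View pics/s2.png

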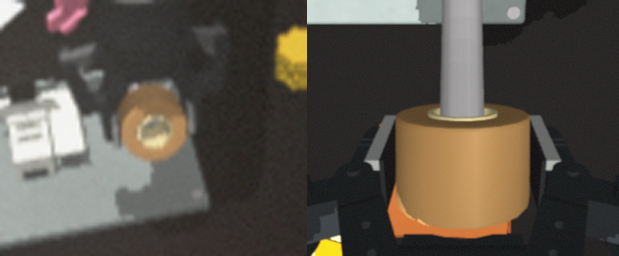

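Lip contact is turning the roll as planned: the bore faces upward in the scene crop, and the tube is inside the bore at (463,110). I'll continue.

Call:
{"method": "jog_arm", "body": {"commands": [2.7,0,1,0,4.5,0,2,0,6.4,0,3.4,0,8.5,0,5.4,0,10.7,0,7.5,0,10.7,0,7.5,0]}}

```text
clock: 8.88
tcp_pos: [616.1, -79.2, 128.1]
tool_rot: [-3.141, 0.005, -3.062]
ft_force: [6.3, 0.2, -0.5]
opening: 0.648
finger_force: 29.3
```

```bash
python3 - <<'E'
from h import *
st()
E
```

```text
8.88 tcp disp [ 81.107  -0.128 128.058] [-3.141  0.005 -3.062] F [ 6.335  0.166 -0.47 ] 55.30250463952604
```

Call:
{"method": "jog_arm", "body": {"commands": [3.1,0,3.1,0,6.2,0,6.3,0,9,0,9,0,11.7,0,11.6,0,15.6,0,15.1,0,19.9,0,19,0,24.5,0,22.5,0,24.5,0,22.5,0]}}

```text
clock: 9.88
tcp_pos: [589.3, -81.7, 105.7]
tool_rot: [3.141, 0.001, -3.063]
ft_force: [-7.6, 0.9, 9.0]
opening: 0.648
finger_force: 34.9
```

```bash
python3 - <<'E'
from h import *
st()
E
```

```text
9.88 tcp disp [ 54.198  -0.485 105.667] [ 3.141  0.001 -3.063] F [-7.616  0.889  9.043] 55.30881836204478
```

Call:
{"method": "jog_arm", "body": {"commands": [2.4,0,0.6,0,4.8,0,2.2,0,9.7,0,5.2,0,9.7,0,5.2,0]}}

```text
clock: 10.38
tcp_pos: [579.1, -82.3, 98.4]
tool_rot: [3.141, -0.001, -3.063]
ft_force: [0.1, 0.0, -0.7]
opening: 0.649
finger_force: 33.8
```

```bash
python3 - <<'E'
from h import *
st()
p,d=read_camera('wrist');q,_=read_camera('scene');c,f=cam('scene')
u,v=proj(c,f,world([50,0,120])).astype(int)
a=cv2.resize(q[v-40:v+40,u-48:u+48],None,fx=3.2,fy=3.2,interpolation=2)
b=p[128:384,100:412];cv2.imwrite('pics/s3.png',np.hstack([a,b]))
E
```

```text
10.38 tcp disp [43.977 -0.29  98.386] [ 3.141 -0.001 -3.063] F [ 0.147  0.045 -0.653] 55.4053965620679
```

View pics/s3.png

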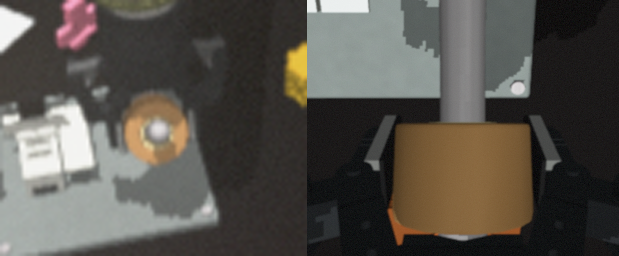

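The roll is on the tilted tube, with the cap showing through its far side at (463,237), and the wrist force is near zero.

Call:
{"method": "jog_arm", "body": {"commands": [3.4,0,1.9,0,6.8,0,3.6,0,11.2,0,5.6,0,15.6,0,7.4,0,20,0,9,0,24.7,0,10.4,0,24.7,0,10.4,0]}}

```text
clock: 11.35
tcp_pos: [555.0, -84.2, 88.4]
tool_rot: [3.142, 0.0, -3.062]
ft_force: [3.0, -0.0, -2.4]
opening: 0.648
finger_force: 33.4
```

```bash
python3 - <<'E'
from h import *
st()
E
```

```text
11.35 tcp disp [19.885 -0.252 88.424] [ 3.142  0.    -3.062] F [ 3.    -0.03  -2.359] 55.33372128680508
```

Call:
{"method": "jog_arm", "body": {"commands": [4.7,0,1.3,0,9.3,0,2.3,0,14,0,3.2,0,18.8,0,3.8,0,24,0,4.3,0,30,0,4.5,0,36,0,4.5,0,42,0,4.5,0,42,0,4.5,0]}}

```text
clock: 12.48
tcp_pos: [513.2, -87.6, 84.2]
tool_rot: [3.141, 0.0, -3.062]
ft_force: [0.5, -0.2, 0.2]
opening: 0.646
finger_force: 29.0
```

```bash
python3 - <<'E'
from h import *
st()
E
```

```text
12.47 tcp disp [-22.081  -0.166  84.222] [ 3.141  0.    -3.062] F [ 0.485 -0.225  0.215] 55.21088401860382
```

Call:
{"method": "jog_arm", "body": {"commands": [8,0,0,0,16,0,0,0,24,0,0,0,32,0,0,0,36,0,0,0,38,0,0,0,39,0,0,0,40,0,0,0,40,0,0,0]}}

```text
clock: 13.6
tcp_pos: [473.3, -90.8, 84.1]
tool_rot: [3.141, -0.0, -3.062]
ft_force: [3.3, 0.5, 0.2]
opening: 0.65
finger_force: 28.8
```

```bash
python3 - <<'E'
from h import *
st()
E
```

```text
13.6 tcp disp [-62.067  -0.145  84.053] [ 3.141 -0.    -3.062] F [3.342 0.45  0.18 ] 55.51494227138832
```

Call:
{"method": "jog_arm", "body": {"commands": [0.5,0,0,0,1,0,0,0,1,0,0,0]}}

```text
clock: 13.98
tcp_pos: [472.4, -90.9, 84.1]
tool_rot: [3.142, 0.0, -3.062]
ft_force: [3.0, 0.1, 0.4]
opening: 0.651
finger_force: 28.8
```

Call:
{"method": "jog_arm", "body": {"commands": [0.5,0,0,0,1,0,0,0,1,0,0,0]}}

```text
clock: 14.35
tcp_pos: [471.4, -90.9, 84.0]
tool_rot: [3.141, 0.0, -3.062]
ft_force: [3.9, -1.2, 1.3]
opening: 0.65
finger_force: 28.8
```

Call:
{"method": "jog_arm", "body": {"commands": [0.5,0,0,0,1,0,0,0,1,0,0,0]}}

```text
clock: 14.72
tcp_pos: [470.4, -91.0, 84.0]
tool_rot: [3.141, -0.0, -3.062]
ft_force: [3.8, 0.0, 1.1]
opening: 0.649
finger_force: 28.9
```

Call:
{"method": "jog_arm", "body": {"commands": [0.5,0,0,0,1,0,0,0,1,0,0,0]}}

```text
clock: 15.1
tcp_pos: [469.3, -91.1, 84.0]
tool_rot: [3.141, -0.0, -3.062]
ft_force: [4.2, -0.4, 1.5]
opening: 0.643
finger_force: 28.9
```

```bash
python3 - <<'E'
from h import *
st()
c,f=cam('wrist')
p,d=read_camera('wrist');q,_=read_camera('scene')
P=cloud(c,f,d);hs=cv2.cvtColor(p,cv2.COLOR_BGR2HSV)
m=(hs[...,0]>8)&(hs[...,0]<25)&(hs[...,1]>90)&(P[...,2]>110)&(P[...,2]<140)
B=np.array([disp(x) for x in P[m]]);print(len(B),np.percentile(B,[2,50,98],axis=0))
c,f=cam('scene');u,v=proj(c,f,world([-50,0,105])).astype(int)
a=cv2.resize(q[v-40:v+40,u-48:u+48],None,fx=3.2,fy=3.2,interpolation=2)
b=p[128:384,100:412];cv2.imwrite('pics/s4.png',np.hstack([a,b]))
E
```

```text
15.1 tcp disp [-66.108  -0.109  83.997] [ 3.141 -0.    -3.062] F [ 4.151 -0.414  1.497] 54.9494174776743
12188 [[-78.106 -23.59  112.691]
 [-65.915   0.863 127.664]
 [-46.801  25.184 133.623]]
```

View pics/s4.png

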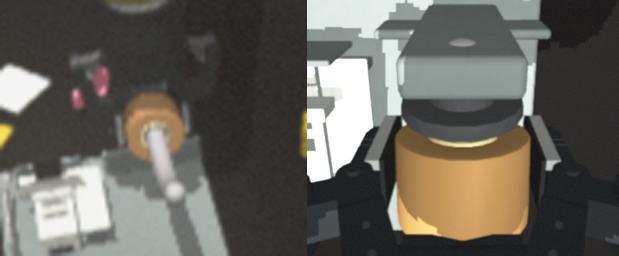

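The roll's rear edge (about (463,142)) is still a few mm short of the flange. The force so far is only sliding drag, so I'll keep going gently.

Call:
{"method": "jog_arm", "body": {"commands": [0.7,0,0,0,1.4,0,0,0,2,0,0,0,2,0,0,0]}}

```text
clock: 15.7
tcp_pos: [467.3, -91.2, 84.0]
tool_rot: [3.141, -0.0, -3.062]
ft_force: [3.7, 0.1, 2.3]
opening: 0.651
finger_force: 29.0
```

Call:
{"method": "jog_arm", "body": {"commands": [0.7,0,0,0,1.4,0,0,0,1.4,0,0,0]}}

```text
clock: 16.08
tcp_pos: [465.9, -91.3, 84.0]
tool_rot: [3.141, -0.0, -3.062]
ft_force: [4.4, 0.2, 2.6]
opening: 0.649
finger_force: 29.0
```

```bash
python3 - <<'E'
from h import *
st()
c,f=cam('wrist')
p,d=read_camera('wrist');np.savez('pics/w5.npz',p=p,d=d,**c)
P=cloud(c,f,d)
for v in range(258,300,3): print(v,disp(P[v,545-282+300-0-100 if 0 else 256]),p[v,256])
E
```

```text
16.07 tcp disp [-69.577  -0.109  83.965] [ 3.141 -0.    -3.062] F [4.431 0.18  2.633] 55.42226864154498
258 [-91.466   0.901 125.401] [54 53 51]
261 [-90.987   0.898 126.54 ] [55 54 52]
264 [-91.362   0.893 129.065] [79 79 77]
267 [-89.881   0.894 128.484] [92 93 88]
270 [-88.97    0.892 128.847] [90 90 88]
273 [-88.43    0.89  129.791] [88 88 85]
276 [-86.811   0.891 129.048] [83 80 81]
279 [-80.99    0.904 121.979] [ 59  82 105]
282 [-80.598   0.901 123.249] [ 53  87 112]
285 [-82.435   0.892 127.742] [ 56  89 118]
288 [-81.811   0.89  128.558] [ 82 132 171]
291 [-80.646   0.89  128.593] [101 163 212]
294 [-79.787   0.888 129.063] [102 165 215]
297 [-79.248   0.886 129.963] [103 164 216]
```

Call:
{"method": "jog_arm", "body": {"commands": [0.7,0,0,0,1.4,0,0,0,2,0,0,0,2,0,0,0]}}

```text
clock: 16.62
tcp_pos: [463.9, -91.5, 84.0]
tool_rot: [3.141, -0.0, -3.062]
ft_force: [3.8, -0.4, 3.1]
opening: 0.649
finger_force: 29.1
```

Call:
{"method": "jog_arm", "body": {"commands": [0.7,0,0,0,1.4,0,0,0,1.4,0,0,0]}}

```text
clock: 17.0
tcp_pos: [462.7, -91.6, 84.0]
tool_rot: [3.142, 0.0, -3.062]
ft_force: [5.1, 0.3, 2.0]
opening: 0.652
finger_force: 28.9
```

```bash
python3 - <<'E'
from h import *
st()
c,f=cam('wrist')
p,d=read_camera('wrist');np.savez('pics/w6.npz',p=p,d=d,**c)
P=cloud(c,f,d)
for v in range(258,296,3): print(v,disp(P[v,256]),p[v,256])
E
```

```text
17.0 tcp disp [-72.763  -0.093  83.988] [ 3.142  0.    -3.062] F [5.146 0.331 2.   ] 55.674033056002536
258 [-91.432   0.925 119.822] [56 56 53]
261 [-91.085   0.922 121.291] [54 54 50]
264 [-90.909   0.918 123.   ] [55 54 53]
267 [-91.051   0.914 125.176] [53 53 50]
270 [-90.659   0.911 126.43 ] [55 55 53]
273 [-90.424   0.908 127.896] [88 88 86]
276 [-89.665   0.906 128.514] [94 92 89]
279 [-88.552   0.906 128.585] [90 91 89]
282 [-86.982   0.906 127.987] [86 87 84]
285 [-86.129   0.905 128.467] [85 83 83]
288 [-84.558   0.906 127.911] [ 82 131 171]
291 [-83.895   0.904 128.665] [104 164 215]
294 [-83.018   0.903 129.108] [106 167 219]
```

Call:
{"method": "jog_arm", "body": {"commands": [0.5,0,0,0,1,0,0,0,1,0,0,0]}}

```text
clock: 17.42
tcp_pos: [462.5, -91.6, 84.1]
tool_rot: [-3.141, 0.002, -3.062]
ft_force: [9.2, -0.1, -1.8]
opening: 0.645
finger_force: 28.5
```

Call:
{"method": "jog_arm", "body": {"commands": [0.5,0,0,0,1,0,0,0,1,0,0,0]}}

```text
clock: 17.8
tcp_pos: [461.9, -91.6, 84.2]
tool_rot: [-3.141, 0.003, -3.062]
ft_force: [10.5, 0.9, -3.7]
opening: 0.648
finger_force: 28.2
```

Contact force has risen to 10 N against the flange, so the roll is home. I'll release it and rise.

Call:
{"method": "jog_arm", "body": {"commands": [0,0,0,0,0,0,0,0,0,0,0,0,0,0,0,0], "fingers": 80}}

```text
clock: 18.3
tcp_pos: [460.3, -91.8, 83.8]
tool_rot: [3.141, -0.001, -3.063]
ft_force: [1.1, 0.5, 0.1]
opening: 0.936
finger_force: 0.0
```

Call:
{"method": "jog_arm", "body": {"commands": [0,0,-20,0,0,0,-60,0,0,0,-110,0,0,0,-130,0,0,0,-130,0,0,0,-130,0]}}

```text
clock: 19.05
tcp_pos: [460.1, -91.7, 212.8]
tool_rot: [3.141, -0.002, -3.062]
ft_force: [0.3, 0.0, -0.1]
opening: 0.94
finger_force: 0.0
```

```bash
python3 - <<'E'
from h import *
st()
c,f=cam('wrist')
p,d=read_camera('wrist');np.savez('pics/w7.npz',p=p,d=d,**c);P=cloud(c,f,d)
Q=np.stack([disp(x) for x in P.reshape(-1,3).T.T]) if 0 else np.array([disp(x) for x in P.reshape(-1,3)]).reshape(384,512,3)
hs=cv2.cvtColor(p,cv2.COLOR_BGR2HSV)
m=(hs[...,0]>8)&(hs[...,0]<25)&(hs[...,1]>90)&(Q[...,2]>90)&(Q[...,2]<140)&(abs(Q[...,1])<40)
print('roll',m.sum(),np.percentile(Q[m],[2,50,98],axis=0) if m.any() else '')
m=(Q[...,2]>83)&(Q[...,2]<95)&(abs(Q[...,1]+105)<25)&(abs(Q[...,0]+60)<20)
print('tab',m.sum(),np.percentile(Q[m],[2,50,98],axis=0) if m.any() else '')
cv2.imwrite('pics/w7.png',p)
E
```

```text
19.05 tcp disp [-75.385   0.025 212.832] [ 3.141 -0.002 -3.062] F [ 0.261  0.032 -0.068] 80.25363862555449
roll 3276 [[-83.29  -24.569 110.376]
 [-67.909   0.582 126.429]
 [-49.329  25.526 130.301]]
tab 464 [[ -66.079 -116.074   83.455]
 [ -61.061 -103.265   87.718]
 [ -54.26   -91.307   89.171]]
```

Call:
{"method": "jog_arm", "body": {"commands": [-8,-50,0,0,-15.2,-103.8,0,0,-15.2,-103.8,40,0,-15.2,-103.8,85,0,-15.2,-103.8,105,0,-15.2,-103.8,105,0,-15.2,-103.8,105,0], "fingers": 50}}

```text
clock: 19.98
tcp_pos: [484.2, -194.2, 109.5]
tool_rot: [-3.141, 0.0, -3.063]
ft_force: [0.6, -0.6, 0.3]
opening: 0.588
finger_force: 0.0
```

```bash
python3 - <<'E'
from h import *
st()
E
```

```text
19.98 tcp disp [ -59.586 -104.151  109.471] [-3.141  0.    -3.063] F [ 0.598 -0.633  0.274] 50.19600388620908
```

Call:
{"method": "jog_arm", "body": {"commands": [0.5,0.3,20,0,0.5,0.3,36,0,0.5,0.3,43,0,0.5,0.3,43,0,0.5,0.3,43,0]}}

```text
clock: 20.6
tcp_pos: [483.9, -194.0, 66.5]
tool_rot: [-3.141, 0.001, -3.062]
ft_force: [-0.2, -0.6, 0.3]
opening: 0.583
finger_force: 0.0
```

Call:
{"method": "jog_arm", "body": {"commands": [0,0,0,0,0,0,0,0,0,0,0,0,0,0,0,0,0,0,0,0], "fingers": 15, "force": 30}}

```text
clock: 21.22
tcp_pos: [483.8, -193.9, 66.4]
tool_rot: [3.142, 0.001, -3.062]
ft_force: [-1.8, 0.5, 5.9]
opening: 0.298
finger_force: 32.3
```

Call:
{"method": "jog_arm", "body": {"commands": [0,0,-5,0,0,0,-12,0,0,0,-20,0,0,0,-24,0,-4,0,-24,0,-10,0,-24,0,-16,0,-24,0,-16,0,-24,0,-16,0,-24,0]}}

```text
clock: 22.35
tcp_pos: [499.2, -192.6, 89.8]
tool_rot: [3.142, -0.001, -3.063]
ft_force: [-0.7, 0.2, -1.1]
opening: 0.297
finger_force: 31.5
```

```bash
python3 - <<'E'
from h import *
st()
c,f=cam('wrist')
p,d=read_camera('wrist');np.savez('pics/w8.npz',p=p,d=d,**c);P=cloud(c,f,d)
z=np.load('pics/w7.npz')
cv2.imwrite('pics/w8.png',np.hstack([cv2.resize(p,(400,300)),cv2.resize(z['p'],(400,300))]))
E
```

```text
22.35 tcp disp [ -44.511 -103.733   89.754] [ 3.142 -0.001 -3.063] F [-0.73   0.176 -1.114] 25.365918753528224
```

View pics/w8.png

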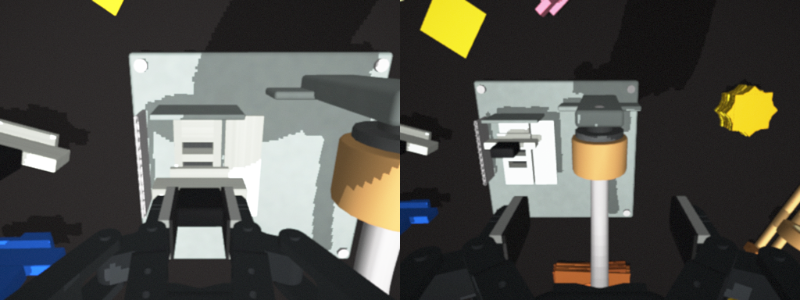

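Call:
{"method": "jog_arm", "body": {"commands": [-0.5,0,4,0,-0.5,0,8,0,-0.5,0,12,0,-0.5,0,16,0,-0.5,0,16,0]}}

```text
clock: 23.02
tcp_pos: [499.7, -192.4, 73.6]
tool_rot: [3.141, -0.001, -3.062]
ft_force: [-0.3, 0.8, -1.2]
opening: 0.293
finger_force: 31.5
```

Call:
{"method": "jog_arm", "body": {"commands": [0,0,3,0,0,0,6,0,0,0,7.5,0,0,0,8,0,0,0,8,0]}}

```text
clock: 23.65
tcp_pos: [500.0, -192.5, 66.5]
tool_rot: [3.141, 0.0, -3.063]
ft_force: [-2.3, -0.3, 5.9]
opening: 0.297
finger_force: 32.3
```

Call:
{"method": "jog_arm", "body": {"commands": [0,0,0,0,0,0,0,0,0,0,0,0,0,0,0,0], "fingers": 50}}

```text
clock: 24.15
tcp_pos: [499.9, -192.4, 65.9]
tool_rot: [3.142, -0.0, -3.062]
ft_force: [0.2, -0.9, -0.7]
opening: 0.585
finger_force: 0.0
```

Call:
{"method": "jog_arm", "body": {"commands": [0,0,-20,0,0,0,-60,0,0,0,-110,0,0,0,-150,0,0,0,-150,0,0,0,-150,0]}}

```text
clock: 24.9
tcp_pos: [499.6, -192.3, 215.3]
tool_rot: [3.141, -0.001, -3.062]
ft_force: [0.2, -0.8, -0.8]
opening: 0.587
finger_force: 0.0
```

```bash
python3 - <<'E'
from h import *
st()
c,f=cam('wrist')
p,d=read_camera('wrist');P=cloud(c,f,d);Q=np.array([disp(x) for x in P.reshape(-1,3)]).reshape(384,512,3)
hs=cv2.cvtColor(p,cv2.COLOR_BGR2HSV)
m=(hs[...,0]>8)&(hs[...,0]<25)&(hs[...,1]>90)&(Q[...,2]>90)&(Q[...,2]<140)&(abs(Q[...,1])<40)
print('roll',m.sum(),np.percentile(Q[m],[1,50,99],axis=0))
m=(Q[...,2]>83)&(Q[...,2]<95)&(abs(Q[...,1]+105)<25)&(abs(Q[...,0]+44)<20)
print('tab',m.sum(),np.percentile(Q[m],[2,50,98],axis=0))
for v in range(0,384,2):
    u=np.where(abs(Q[v,:,1])<1)[0]
    if len(u) and -95<Q[v,u[0],0]<-70: print(v,Q[v,u[0]],p[v,u[0]])
E
```

```text
24.9 tcp disp [ -44.091 -103.44   215.275] [ 3.141 -0.001 -3.062] F [ 0.16  -0.778 -0.828] 50.10266979471702
roll 3836 [[-83.345 -26.99  100.262]
 [-67.227  -8.641 125.679]
 [-48.473  23.021 130.502]]
tab 459 [[ -49.85  -115.318   84.695]
 [ -44.584 -102.85    87.672]
 [ -37.758  -90.385   89.11 ]]
112 [-89.617  -0.354  10.893] [140 144 134]
114 [-87.789  -0.574  12.266] [138 141 133]
116 [-85.897  -0.603  12.991] [140 142 133]
118 [-83.813  -0.145  12.074] [138 143 134]
120 [-81.78    0.147  11.719] [140 143 135]
122 [-79.699  -0.484  11.064] [139 143 133]
124 [-77.831  -0.605  12.11 ] [140 142 134]
126 [-75.752  -0.277  11.631] [141 142 135]
128 [-73.964  -0.559  13.22 ] [141 143 133]
130 [-71.634  -0.783  11.169] [131 134 130]
132 [-88.141  -0.647 128.517] [125 126 121]
134 [-86.679  -0.166 127.862] [125 126 121]
136 [-85.26   -0.508 127.527] [114 130 137]
138 [-83.126  -0.473 123.177] [ 59  94 121]
140 [-82.646  -0.447 128.244] [116 188 239]
142 [-81.39   -0.54  128.881] [152 234 254]
144 [-80.122  -0.599 129.441] [154 235 254]
146 [-78.859  -0.668 130.023] [151 234 254]
148 [-77.141  -0.428 128.385] [155 235 254]
150 [-75.959  -0.686 129.393] [152 234 254]
152 [-74.403  -0.85  128.649] [154 234 254]
154 [-73.039  -0.052 128.837] [152 234 254]
156 [-71.856  -0.984 129.815] [151 234 254]
158 [-70.354  -0.615 129.42 ] [151 233 254]
```

```bash
python3 - <<'E'
from h import *
z=np.load('pics/w7.npz');c={k:z[k] for k in('cx','cy','view')};f=338.628;P=cloud(c,f,z['d']);p=z['p']
C=-c['view'][:3,:3].T@c['view'][:3,3];print('cam',disp(C))
for y in(-12,0,12):
  print(y)
  u=int(proj(c,f,world([-85,y,125]))[0])
  for v in range(160,190): print(v,disp(P[v,u]),p[v,u]) if -89<disp(P[v,u])[0]<-79 else 0
E
```

```text
cam [-155.672    0.82   355.511]
-12
175 [-88.886 -12.175 124.375] [96 93 91]
176 [-88.259 -12.167 124.758] [97 95 93]
177 [-87.546 -12.175 124.847] [97 97 94]
178 [-86.857 -12.179 125.02 ] [99 99 96]
179 [-86.234 -12.17  125.412] [95 97 95]
180 [-85.424 -12.196 125.187] [74 84 92]
181 [-83.581 -12.411 121.623] [48 71 93]
182 [-83.533 -12.296 123.896] [ 47  77 101]
183 [-83.041 -12.263 124.718] [ 55  94 125]
184 [-82.734 -12.197 126.112] [ 79 135 181]
185 [-82.405 -12.137 127.411] [102 170 226]
186 [-81.568 -12.167 127.123] [109 181 233]
187 [-80.886 -12.169 127.32 ] [108 181 232]
188 [-80.001 -12.206 126.904] [109 182 232]
189 [-79.379 -12.198 127.286] [108 183 232]
0
177 [-88.965  -0.088 129.697] [113 113 110]
178 [-87.813  -0.095 128.265] [107 108 104]
179 [-87.168  -0.096 128.549] [106 106 103]
180 [-86.208  -0.1   127.799] [105 104 100]
181 [-85.423  -0.103 127.639] [88 91 94]
182 [-83.391  -0.121 123.483] [56 75 93]
183 [-83.359  -0.113 125.771] [42 72 96]
184 [-83.29   -0.106 127.9  ] [ 56  95 128]
185 [-82.358  -0.11  127.307] [ 90 146 194]
186 [-82.341  -0.103 129.545] [117 192 241]
187 [-81.761  -0.103 130.03 ] [129 206 246]
188 [-80.645  -0.109 128.886] [128 208 247]
189 [-80.135  -0.108 129.586] [126 206 247]
12
176 [-88.954  11.836 127.226] [59 60 57]
177 [-87.309  11.995 124.132] [65 66 64]
178 [-87.109  11.917 125.952] [75 75 74]
179 [-86.229  11.95  125.481] [92 91 92]
180 [-85.584  11.945 125.798] [82 88 94]
181 [-82.909  12.259 119.528] [51 73 92]
182 [-82.896  12.152 121.936] [46 73 98]
183 [-83.214  11.997 125.353] [ 53  90 120]
184 [-82.661  11.977 125.963] [ 83 137 182]
185 [-82.236  11.939 126.968] [108 179 231]
186 [-81.878  11.891 128.158] [116 191 239]
187 [-81.059  11.912 127.926] [111 189 237]
188 [-80.196  11.94  127.571] [116 192 239]
189 [-79.431  11.952 127.518] [113 189 237]
```

The roll's back face reads about -83.4 and the flange edge -85.4. That leaves a gap of about 2 mm after the release. I'll regrip at hanging height and press it home level.

Call:
{"method": "jog_arm", "body": {"commands": [10,50,0,0,20.9,103.4,0,0,20.9,103.4,0,0,20.9,103.4,40,0,20.9,103.4,90,0,20.9,103.4,120,0,20.9,103.4,133,0,20.9,103.4,133,0,20.9,103.4,133,0], "fingers": 82}}

```text
clock: 26.08
tcp_pos: [471.7, -91.3, 84.0]
tool_rot: [-3.142, 0.002, -3.063]
ft_force: [-0.1, -1.2, 0.1]
opening: 0.961
finger_force: 0.0
```

Call:
{"method": "jog_arm", "body": {"commands": [0,0,0,0,0,0,0,0,0,0,0,0,0,0,0,0,0,0,0,0], "fingers": 45, "force": 25}}

```text
clock: 26.7
tcp_pos: [471.5, -91.1, 83.9]
tool_rot: [3.141, 0.001, -3.062]
ft_force: [-1.7, 0.5, 4.5]
opening: 0.652
finger_force: 25.5
```

Call:
{"method": "jog_arm", "body": {"commands": [0.7,0,0,0,1.4,0,0,0,1.4,0,0,0]}}

```text
clock: 27.08
tcp_pos: [470.7, -91.1, 83.9]
tool_rot: [3.142, 0.003, -3.062]
ft_force: [3.6, 1.2, 6.6]
opening: 0.651
finger_force: 26.3
```

Call:
{"method": "jog_arm", "body": {"commands": [0.7,0,-0.7,0,1.4,0,-0.7,0,1.4,0,-0.7,0]}}

```text
clock: 27.45
tcp_pos: [469.7, -91.1, 84.1]
tool_rot: [-3.141, 0.003, -3.062]
ft_force: [9.1, -0.0, -1.8]
opening: 0.653
finger_force: 27.8
```

Call:
{"method": "jog_arm", "body": {"commands": [0.5,0,0,0,1,0,0,0,1,0,0,0]}}

```text
clock: 27.82
tcp_pos: [469.6, -91.1, 84.2]
tool_rot: [-3.141, 0.006, -3.062]
ft_force: [14.4, -0.4, -7.9]
opening: 0.647
finger_force: 28.5
```

```bash
cat > gap.py <<'E'
from h import *
st()
c,f=cam('wrist');p,d=read_camera('wrist');P=cloud(c,f,d)
for y in(-10,10):
  u=int(proj(c,f,world([-85,y,125]))[0])
  for v in range(120,384):
    q=disp(P[v,u])
    if -87.5<q[0]<-79 and q[2]>95: print(y,v,q,p[v,u])
E
python3 gap.py
```

```text
27.82 tcp disp [-65.789  -0.176  84.193] [-3.141  0.006 -3.062] F [14.36  -0.397 -7.881] 55.22839045486152
-10 260 [-86.996 -10.011 125.229] [77 76 75]
-10 261 [-87.116  -9.932 126.077] [81 81 78]
-10 262 [-87.263  -9.85  126.96 ] [78 76 74]
-10 263 [-86.384  -9.949 126.139] [82 82 79]
-10 264 [-86.085  -9.945 126.282] [83 83 82]
-10 265 [-85.708  -9.955 126.297] [74 85 93]
-10 266 [-84.984 -10.025 125.752] [ 65  95 120]
-10 267 [-84.345 -10.08  125.35 ] [ 65 104 136]
-10 268 [-84.401 -10.015 126.068] [ 65 107 142]
-10 269 [-84.692  -9.91  127.15 ] [ 76 124 163]
-10 270 [-84.315  -9.92  127.168] [ 85 138 183]
-10 271 [-83.597  -9.988 126.648] [ 88 142 188]
-10 272 [-84.629  -9.76  128.869] [ 88 144 189]
-10 273 [-83.535  -9.891 127.766] [ 87 141 187]
-10 274 [-82.845  -9.952 127.301] [ 88 142 186]
-10 275 [-82.917  -9.887 128.01 ] [ 87 142 188]
-10 276 [-83.045  -9.814 128.796] [ 87 142 187]
-10 277 [-81.07  -10.086 126.392] [ 87 142 187]
-10 278 [-81.262 -10.002 127.279] [ 90 144 190]
-10 279 [-81.344  -9.936 127.991] [ 87 140 187]
-10 280 [-80.868  -9.962 127.867] [ 88 142 187]
-10
[... 648 characters left out ...]
71 [-84.025   9.609 127.308] [ 99 157 206]
10 272 [-83.729   9.606 127.452] [ 99 159 209]
10 273 [-84.06    9.515 128.567] [ 96 156 206]
10 274 [-83.013   9.617 127.546] [ 95 154 204]
10 275 [-83.63    9.487 129.089] [ 96 156 204]
10 276 [-83.084   9.519 128.842] [ 94 155 204]
10 277 [-82.512   9.554 128.561] [ 95 155 204]
10 278 [-82.261   9.545 128.768] [ 93 155 204]
10 279 [-81.853   9.558 128.738] [ 93 154 202]
10 280 [-81.746   9.53  129.158] [ 95 154 204]
10 281 [-80.687   9.629 128.168] [ 96 157 205]
10 282 [-80.689   9.586 128.749] [ 96 155 204]
10 283 [-80.292   9.597 128.741] [ 95 155 203]
10 284 [-79.769   9.624 128.551] [ 98 156 204]
10 285 [-79.198   9.657 128.297] [ 94 154 204]
```

Now in contact at 14 N. I'll ease the pressure first so the release doesn't spring the roll back, then open.

Call:
{"method": "jog_arm", "body": {"commands": [-0.6,0,0.6,0,-0.6,0,0.6,0]}}

```text
clock: 28.12
tcp_pos: [469.7, -91.1, 83.9]
tool_rot: [-3.141, 0.004, -3.062]
ft_force: [8.6, 1.8, 2.2]
opening: 0.647
finger_force: 29.6
```

Call:
{"method": "jog_arm", "body": {"commands": [0,0,0,0,0,0,0,0,0,0,0,0,0,0,0,0], "fingers": 80}}

```text
clock: 28.62
tcp_pos: [467.5, -91.4, 82.9]
tool_rot: [3.141, -0.0, -3.063]
ft_force: [-0.2, -0.3, 0.6]
opening: 0.937
finger_force: 0.0
```

```bash
python3 gap.py | awk 'NR==1||(/^-?10 2(6[2-9]|7[0-3])/)'
```

```text
28.62 tcp disp [-67.982  -0.253  82.924] [ 3.141 -0.    -3.063] F [-0.241 -0.327  0.572] 80.04292600232017
-10 267 [-87.386  -9.953 125.944] [80 80 77]
-10 269 [-86.562  -9.985 125.856] [85 83 82]
-10 270 [-86.633  -9.919 126.587] [84 82 81]
-10 271 [-85.437 -10.068 125.295] [82 84 84]
-10 272 [-85.305 -10.037 125.703] [ 74  87 102]
-10 273 [-84.455 -10.126 124.979] [ 66 100 130]
10 268 [-87.432   9.806 126.679] [83 84 80]
10 270 [-86.229   9.89  125.977] [83 84 81]
10 271 [-86.155   9.853 126.474] [85 85 84]
10 272 [-85.926   9.84  126.722] [82 87 90]
10 273 [-85.375   9.873 126.462] [ 74  96 116]
```

Call:
{"method": "jog_arm", "body": {"commands": [0,0,-20,0,0,0,-60,0,0,0,-110,0,0,0,-150,0,0,0,-150,0,0,0,-150,0]}}

```text
clock: 29.42
tcp_pos: [467.4, -91.2, 232.4]
tool_rot: [3.141, -0.001, -3.062]
ft_force: [-0.7, 0.8, -1.4]
opening: 0.939
finger_force: 0.0
```

```bash
python3 - <<'E'
from h import *
st()
c,f=cam('wrist');p,d=read_camera('wrist');P=cloud(c,f,d)
for y in(-10,10):
  u=int(proj(c,f,world([-85,y,125]))[0])
  for v in range(120,384):
    q=disp(P[v,u])
    if -87<q[0]<-82 and q[2]>95: print(y,v,q,p[v,u])
Q=np.array([disp(x) for x in P.reshape(-1,3)])
m=(Q[:,2]>83)&(Q[:,2]<95)&(abs(Q[:,1]+105)<25)&(abs(Q[:,0]+44)<20)
print('tab',np.percentile(Q[m],[2,50,98],axis=0))
cv2.imwrite('pics/end.png',p)
E
```

```text
29.43 tcp disp [-68.081  -0.114 232.373] [ 3.141 -0.001 -3.062] F [-0.689  0.832 -1.387] 80.186361077392
-10 163 [-85.966 -10.072 126.862] [ 89  97 103]
-10 164 [-84.758 -10.157 125.168] [ 78 112 144]
-10 165 [-84.174 -10.135 125.936] [ 93 156 209]
-10 166 [-83.741 -10.088 127.268] [114 187 239]
-10 167 [-83.029 -10.088 127.521] [119 197 243]
-10 168 [-82.435 -10.069 128.213] [120 199 243]
10 162 [-86.601   9.527 126.389] [98 97 94]
10 163 [-85.879   9.527 126.599] [ 94  99 102]
10 164 [-84.853   9.569 125.624] [ 82 114 142]
10 165 [-84.675   9.494 127.956] [100 162 215]
10 166 [-83.7     9.529 127.194] [121 201 245]
10 167 [-83.488   9.46  129.338] [128 211 248]
10 168 [-82.397   9.51  128.152] [132 212 248]
tab [[ -49.911 -114.583   83.408]
 [ -44.845 -102.073   87.683]
 [ -38.754  -89.951   89.249]]
```

View pics/end.png

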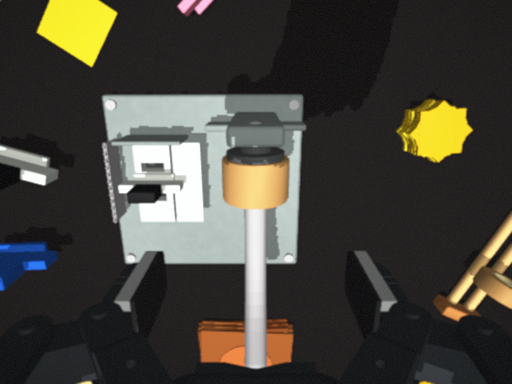

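The roll sits against the flange at (255,165), the guide is in the middle notch at (150,190) with the first notch empty at (152,167), and the gripper is clear.

```bash
python3 -c "
from plant import *
print(close_job())"
```

```text
the job is handed in; nothing more can be done
None
```

The job is handed in at about 29 s: the wide roll is home against the flange, the guide reads at seated height in the middle notch, the narrow roll was left in the cradle, and the gripper is open and clear. The roll sat about 2 mm off the flange after I first let go, so after seating the guide I gripped it again and pressed it home; no verdict was shown on hand-in.

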